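# Bring the amber reference filter into the photometer beam

### The job

Check the photometer with its reference filters: close the lid of the sample chamber, then, with the white-capped blank still in the light beam, hold the green zero key fully down for about a second. Then pull the cell-changer rod out by its black knob until you feel the carriage click into the notch that puts the amber filter (orange cap) in the beam; see which cell it is in before you shut the lid. Finish still gripping the knob, steady in that notch for the reading, with the lid shut and the other things on the bench left where they are.

Things in the scene. Friction and masses are not known exactly. Their poses are not given: they have to be found in the camera images.
- photometer: White photometer, 318 deep, 370 wide, 112 mm high (lamp housing at the rear 135 mm), fixed. Origin on the bench under the middle of the beam; x to its rear (away from the robot), y to its left, z up; offsets below are in this frame. Front face at x = -78. Open-topped sample chamber at x -68..78, y -58..58; the beam crosses along y at x = 0. Tilted display on top at x 8..82, y 150..280, 136 high.
- beam (a point): Point on the light beam in the middle of the chamber, at (0, 0, 62.5) mm of the photometer. A filter is in the beam when its centre has the same x (along the slide) to within 2 mm.
- carriage: Cell carriage with rod and knob. Its frame equals the photometer's with the rod in (start: slide 0, cell 1 in the beam); pulling slides it to the photometer's -x, stops at -4 and 57.5 mm. Cells 1 (front) to 4 (rear) are 18 mm apart. A sprung ball drops into a notch at slide 0, 18, 36, 54 (cells 1 to 4 in the beam): one click, one cell. It draws in from about 3 mm either side; 4 to 7 N pulls it out; drag between is about 1 N.
- knob_center (a point): Centre of the black round knob on the end of the steel pull rod (rod 8 mm thick): 24 mm diameter, 26 mm long, its axis along the photometer's x, centre 70 mm above the bench, 45 mm in front of the front face when the rod is in. Grip it from above, fingers closing along the photometer's y. It moves with the carriage.
- lid (a joint): Chamber lid, rad: 0 shut flat, 1.57 upright, starts open at 1.5 to 1.8. White plate 156 mm (x) by 124 mm, 12 mm thick, hinged on the chamber's left rim (axis along the photometer's x), closing down to the right (-y). The stiff hinge stays where left; about 3 N at the free edge moves it. Push its outer face, which looks to +y when upright, over and down.
- lid_hinge (a point): Point on the hinge axis, middle of the lid's length: (3, 60, 113) mm of the photometer.
- lid_edge (a point): Middle of the lid's free edge, mid-thickness, 126 mm from the hinge axis; when shut it is 119 mm above the bench with the lid's top at 125 mm. A small black lip, 60 mm long, sticks out 14 mm further.
- zero (a joint): Travel of the green round zero key in m: 0 up, 0.005 fully down (2 N starts it, 4 N bottoms it), springs back. It counts as down beyond 0.0035.
- zero_top (a point): Centre of the top of the green zero key (22 mm diameter), on the left of the photometer's top panel, at x = -36, y = 140 mm of the photometer, 121 mm above the bench when up. The nearest grey key is over 50 mm away.
- blank_center (a point): Centre of the blank: an open dark frame 12.5 x 12.5 x 45 mm standing in cell 1, white cap. Bottom at 40 mm above the bench, like all filters.
- amber_center (a point): Centre of the amber reference filter, same size, orange cap and amber glass; it stands in cell 2, 3 or 4.
- green_center (a point): Centre of the green filter, same size, green cap; in cell 2, 3 or 4.
- blue_center (a point): Centre of the blue filter, same size, blue cap; in cell 2, 3 or 4.
- dishes: Stack of three Petri dishes with amber agar, 93 mm diameter, 45 mm high, on the bench to the right; origin under its centre. Leave it.
- burner: Blue gas cartridge with a brass burner, 90 mm diameter, 179 mm high, on the bench to the right of the photometer; origin under its centre. Leave it.
- media_bottle: Glass bottle with a grey cap, 64 mm diameter, 115 mm high, on the bench to the left in front; origin under its centre. Leave it.
- filter_case: Open black storage case of the filters, 90 x 70 mm, 24 mm high with a 61 mm raised lid, in front of the photometer on its left; origin under its centre. Leave it.

How it is judged (in metres and radians):
On the way, in this order (a step that is already met when the one before it is completed fails the run):
1. the lid is shut with the blank in the beam (value of joint lid below 0.04 rad and x of blank_center in the frame of photometer between -0.003 and 0.003 m), for 0.2 s.
2. the zero key is held down with the lid shut and the blank in the beam (all of step 1 and value of joint zero above 0.0035 m), for 0.5 s.
3. the amber filter is in the beam, the knob held, the lid shut (x of amber_center in the frame of photometer between -0.002 and 0.002 m and contact force between the fingers and carriage above 1.5 N and distance between the grasp point and knob_center below 0.03 m and value of joint lid below 0.04 rad), for 0.3 s.
At the end, for the whole second after the job is handed in: Amber filter standing in its cell within 2 mm of the beam along the slide, carriage still, the fingers gripping the knob with more than 1.5 N and the grasp within 30 mm of its centre, lid within 0.04 rad of shut, zero key up (all of step 3 and z of amber_center in the frame of photometer between 0.058 and 0.068 m and linear speed of carriage below 0.003 m/s and value of joint zero below 0.002 m); the arm keeps its last pose, push and grip.
It fails at once if the dishes is moved by more than 20 mm or tipped (distance of dishes from where it was at the start of the episode above 0.02 m or angle between dishes's own z axis and vertical above 0.35 rad).
It fails at once if the media bottle is moved by more than 20 mm or tipped (distance of media_bottle from where it was at the start of the episode above 0.02 m or angle between media_bottle's own z axis and vertical above 0.35 rad).
It fails at once if the burner is moved by more than 20 mm or tipped (distance of burner from where it was at the start of the episode above 0.02 m or angle between burner's own z axis and vertical above 0.35 rad).
It fails at once if the filter case is moved by more than 20 mm or tipped (distance of filter_case from where it was at the start of the episode above 0.02 m or angle between filter_case's own z axis and vertical above 0.35 rad).
It also fails if it takes over 72 s, if anything falls off the work surface, if the arm or the gripper's body presses on something with over 40 N, if the wrist force passes 120 N, or if a joint passes its speed limit or range.

### The arm

A 7-joint arm with a two-finger parallel gripper is mounted at the origin on the work surface. World frame = base frame: x ahead of the robot, y to its left, z up, the work surface at z = 0. Lengths are in m, angles in degrees, forces in N, time in s.
With the tool pointing down it reaches from about 0.425 to 0.825 m from the base axis. Payload 3.6 kg.
Tool frame: the origin (TCP) lies midway between the tips of the shut fingers; the grasp point (between the pads) lies 19 mm behind it (pinch_z is the z of the grasp point in the tool frame, in m); z points along the fingers, y is the direction in which the jaws open and shut (so a half turn about z gives the same grasp; the last joint's range is limited). The gripper opens to 85 mm and grips with 20 to 120 N. Pads are 22 mm wide; open, the fingers measure 114 mm over their backs; the gripper's body (76 mm by 85 mm) begins 54 mm behind the grasp point. The pads swing forward as they close: fully open they stand 13 mm farther back than shut.
Start: joints at [71.935, 35.231, -0.722, 81.555, 0.464, 63.22, -2.315], TCP at [0.185, -0.623, 0.231] pointing down, gripper open.
Joint ranges: [-178.69, 178.69], [-17.37, 117.87], [-77.05, 75.6], [15.02, 138.74], [-78.02, 258.01], [0.78, 113.62], [-162.83, 162.83]. Speed limits (degrees/s): [159.86, 159.86, 180, 180, 180, 180, 180].

### API

Orientations are given as [roll, pitch, yaw] about the fixed x, y, z axes, in that order (R = Rz(yaw) Ry(pitch) Rx(roll)).
In Python, from bench import * gives the robot as it stands. The module is installed in compiled form; this text tells all that it offers.
- The arm moves only by the tool jog_arm, never from a script. Its arguments are lists of equal length, an entry for each row: "linear": the shift along the world's x, y, z in cm, a list of three; "yaw": the turn about the world's z in degrees; "hand": the finger opening in cm, from 0 to 8.54. A call has 1 to 20 rows; each row is the pose to reach, as a shift and turn from the pose measured when the call began; what a row does not reach only later rows make up. A row lasts 1/12 s, in which the tool goes at most 41.7 mm and 7.16 degrees, less where a joint would pass 70% of its speed; a pose out of reach is approached as far as the arm can. A call with a gripper value outside its range is refused whole. The fingers move at their own pace and stop on an object; "squeeze" is the grip in N (left out, the last holds). Time passes only in rows, so rows that repeat a pose let the fingers close. It gives the time, the measured TCP pose, the force and the opening at its end, in the units of the state.
- state(): the state, without advancing time (a new reading comes with each control period).
- read_camera(name): name is "scene" or "top" or "wrist"; returns a dict with "pixels" (480x640x3 uint8, red, green, blue), "intrinsics" (3x3 intrinsics, pixels), "rvec" (rotation vector, rad) and "tvec" (3), from world to camera coordinates, as OpenCV has them; the wrist camera has in their place "mount" (4x4, takes a point from camera to tool coordinates, whose origin is the TCP and whose axes are the flange's). Camera axes: x right, y down, z forward; pixel columns grow to the right and rows downward; lengths in m; the calibration is good to about 2 mm. The wrist camera is an equidistant fisheye: a pixel r from the principal point sees the ray r / f radians off the axis. A picture is of the moment at which its call begins: read the wrist's pose just before it. There is no depth.
- close_job(): hands the job in, once; it reports no verdict.
The state is a dict: "time": time; "joints": joint angles; "dq": joint speeds; "joint_efforts": joint torques, N m; "tool_pos": TCP position; "orientation": TCP orientation; "contact_force": force on the tool from outside, world axes, zero at the start; "torque": the same for the moment, N m; "opening": opening from 0.0 (shut) to 1.0 (fully open).
Only numpy, scipy, OpenCV 4.12 (cv2) and the standard library are available. Lean on these libraries where they do the work, as an engineer would, in place of code of your own. Each camera call takes 0.05 s, during which the arm holds its last target. There are 200 camera calls.

## Working session

There is one attempt and no reset: what is moved stays moved. The work goes in short steps, Python scripts to look and compute and a tool call to move; the robot and the scene stay as the last step left them, time stands still between calls to the robot, and variables do not carry over. Pictures are saved under pics/ and viewed, about 8 in all and at most 12, crops included, and the job is handed in when it is done.

Besides the shell and the picture viewer there is one more tool, called as name(argument=value, ...), one argument or row to a line, values as JSON. jog_arm: Moves the arm, as the interface text tells. Its arguments: {"type":"object","properties":{"linear":{"type":"array"},"yaw":{"type":"array"},"hand":{"type":"array"},"squeeze":{"type":"number"}},"required":["linear","yaw","hand"]}

```bash
mkdir -p pics; cat > h.py <<'E'
from bench import *
import numpy as np, cv2
def cam(n):
    c=read_camera(n); return c
def ray(c,uv):
    K=np.array(c["intrinsics"]);R=cv2.Rodrigues(np.array(c["rvec"],float))[0];t=np.array(c["tvec"],float).ravel()
    d=R.T@np.linalg.inv(K)@np.array([uv[0],uv[1],1.]);return -R.T@t,d
def onz(c,uv,z):
    o,d=ray(c,uv);return o+d*(z-o[2])/d[2]
def proj(c,P):
    return cv2.projectPoints(np.array(P,float).reshape(-1,3),np.array(c["rvec"],float),np.array(c["tvec"],float),np.array(c["intrinsics"],float),None)[0].reshape(-1,2)
def save(c,n): cv2.imwrite("pics/"+n+".png",c["pixels"][:,:,::-1])
E
python3 - <<'E'
from h import *
import pickle
for n in("top","scene"):
    c=cam(n);save(c,n+"0");pickle.dump(c,open(n+".pkl","wb"));print(n,c["intrinsics"],ray(c,(320,240)))
s=state();print(s)
E
```

```text
top [[600.39421296   0.         328.86187787]
 [  0.         600.39421296 241.87163687]
 [  0.           0.           1.        ]] (array([0.35099227, 0.04598134, 1.21084529]), array([ 0.19557762,  0.01736841, -0.98065045]))
scene [[606.90311777   0.         324.53573044]
 [  0.         606.90311777 233.19688602]
 [  0.           0.           1.        ]] (array([ 1.24376316, -0.30417771,  0.90450989]), array([-0.61419013,  0.31099783, -0.72541873]))
{'time': 0.1, 'joints': array([71.9341719 , 35.28333409, -0.72013294, 81.63175799,  0.46565507,
       63.22069569, -2.31456138]), 'dq': array([ 0.00929484, -0.06650218, -0.01918655, -0.19965353, -0.04251045,
        0.0146114 ,  0.02786838]), 'joint_efforts': array([ 1.47643328e-03, -4.70382857e+01,  2.60312185e-01, -1.71572059e+01,
        1.00654163e-02,  5.84819223e-03, -1.80398459e-06]), 'tool_pos': array([ 0.18490908, -0.62242468,  0.2302606 ]), 'orientation': array([-1.79867191e+02,  4.63557318e-03,  1.65499024e+01]), 'contact_force': array([0.27504886, 0.19341895, 1.00364114]), 'torque': array([0.05757056, 0.06024074, 0.03780354]), 'opening': 0.9998396303125402}
```

View pics/top0.png

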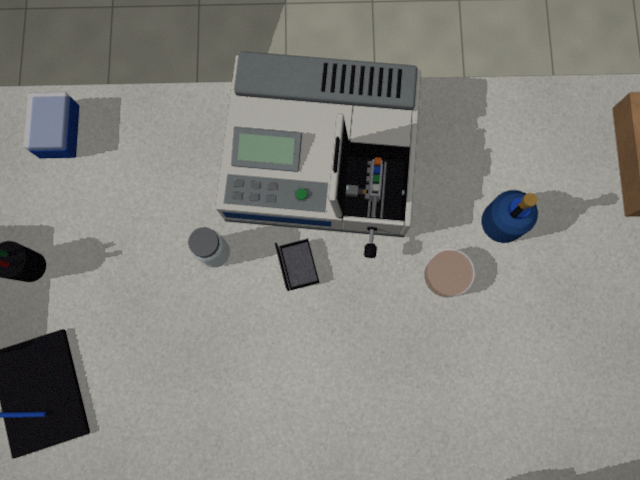

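View pics/scene0.png

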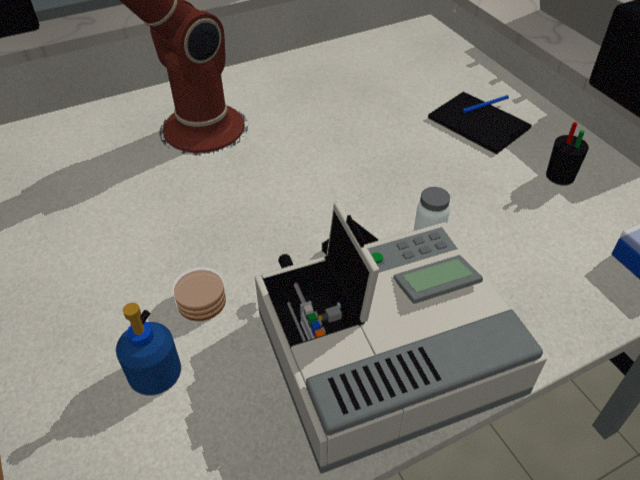

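The top view has the knob at about (371,250), the green key at (302,194), the open lid at u≈338, and the cells near (376,160–195). The orange cap looks rearmost. The scene view agrees.

```bash
python3 - <<'E'
from h import *
import pickle
from scipy.optimize import least_squares
T=pickle.load(open("top.pkl","rb"));S=pickle.load(open("scene.pkl","rb"))
def blob(c,lo,hi,box):
    h=cv2.cvtColor(c["pixels"],cv2.COLOR_RGB2HSV);x0,y0,x1,y1=box
    m=cv2.inRange(h,lo,hi)[y0:y1,x0:x1];n,_,st,ce=cv2.connectedComponentsWithStats(m)
    if n<2:return None
    i=1+np.argmax(st[1:,4]);return ce[i]+[x0,y0],st[i,4]
kt=blob(T,(45,120,40),(75,255,255),(290,182,315,206));ks=blob(S,(45,120,40),(75,255,255),(368,248,388,268))
bt=blob(T,(0,0,0),(180,255,45),(358,240,384,262));bs=blob(S,(0,0,0),(180,255,45),(272,250,297,272))
print(kt,ks,bt,bs)
K=onz(T,kt[0],.121);N=onz(T,bt[0],.07);print("key",K,onz(S,ks[0],.121),"knob",N,onz(S,bs[0],.07))
# pose fit: x,y,yaw
def W(p,q):
    c,s=np.cos(p[2]),np.sin(p[2]);q=np.atleast_2d(q);return np.c_[p[0]+c*q[:,0]-s*q[:,1],p[1]+s*q[:,0]+c*q[:,1],q[:,2]]
f=lambda p:np.r_[(proj(T,W(p,[[-.036,.14,.12],[-.123,0,.07]]))-[kt[0],bt[0]]).ravel(),(proj(S,W(p,[[-.036,.14,.12],[-.123,0,.07]]))-[ks[0],bs[0]]).ravel()]
r=least_squares(f,[N[0]+.123,N[1],0]);p=r.x;print("pose",p,np.degrees(p[2]),r.fun)
np.save("pose.npy",p)
names={"orange":((5,180,80),(18,255,255)),"green":((45,120,40),(75,255,255)),"blue":((100,150,40),(130,255,255))}
for n,(lo,hi) in names.items():
    for c,box in((T,(364,150,392,205)),(S,(295,300,340,345))):
        b=blob(c,lo,hi,box)
        if b:
            P=onz(c,b[0],.085);d=P[:2]-p[:2];cc,s=np.cos(p[2]),np.sin(p[2]);print(n,b,"local",cc*d[0]+s*d[1],-s*d[0]+cc*d[1])
im=np.hstack([cv2.resize(T["pixels"][95:265,215:425],None,fx=2.4,fy=2.4,interpolation=cv2.INTER_CUBIC)])
cv2.imwrite("pics/crop1.png",im[:,:,::-1])
# lid angle: project edge for angles
for a in(1.4,1.5,1.6,1.7,1.8):
    # shut: edge at (3,60-126,119); mid-thickness 6mm above hinge
    q=[[3e-3+dx,.06-.126*np.cos(a)+.006*np.sin(a),.113+.126*np.sin(a)+.006*np.cos(a)] for dx in(-.078,.078)]
    print(a,proj(T,W(p,q)).round(1).tolist(),proj(S,W(p,q)).round(1).tolist())
for n,q in dict(key=[-.036,.14,.121],knob=[-.123,0,.07],hinge=[.003,.06,.113],edge_shut=[.003,-.066,.119],display=[.045,.215,.136]).items(): print(n,W(p,q).round(4))
print("bottle",onz(T,(206,237),.115),"case",onz(T,(298,264),.024))
E
```

```text
(array([301.03225806, 193.75268817]), np.int32(93)) (array([377.2962963 , 256.86419753]), np.int32(81)) (array([369.98561151, 250.35251799]), np.int32(139)) (array([284.74789916, 260.48739496]), np.int32(119))
key [0.65765277 0.09962113 0.121     ] [0.66204828 0.10144545 0.121     ] knob [ 0.55632278 -0.02998244  0.07      ] [ 0.55348728 -0.0275181   0.07      ]
pose [ 0.67805054 -0.04291799 -0.12010696] -6.881621668372851 [-0.3860047  -0.58320012 -0.92757493  0.21411443 -1.43835632 -0.53334749
  0.23413326  1.01268114]
orange (array([377.40540541, 160.67567568]), np.int32(37)) local 0.05434580952823294 0.0003891720196319559
orange (array([319.03773585, 332.8490566 ]), np.int32(53)) local 0.05628872593809879 0.0005669563762649302
green (array([375.82051282, 178.25641026]), np.int32(39)) local 0.01827845956994125 0.00034798224897780315
green (array([311.66153846, 317.13846154]), np.int32(65)) local 0.022589930495141484 -5.6437669114768694e-05
blue (array([376.61363636, 169.59090909]), np.int32(44)) local 0.036005544796787324 0.00034501115388394475
blue (array([315.08      , 325.73333333]), np.int32(75)) local 0.0408528966931365 -0.000658577039393567
1.4 [[351.1, 201.9], [359.7, 114.6]] [[315.8, 205.6], [353.1, 275.5]]
1.5 [[343.6, 201.0], [352.5, 113.7]] [[323.2, 203.3], [361.2, 272.7]]
1.6 [[336.1, 200.4], [345.2, 113.1]] [[330.5, 201.5], [369.2, 270.5]]
1.7 [[328.7, 199.9], [337.9, 112.8]] [[337.7, 200.4], [377.1, 268.9]]
1.8 [[321.4, 199.6], [330.9, 112.8]] [[344.7, 199.9], [384.7, 267.9]]
key [[0.6591 0.1004 0.121 ]]
knob [[ 0.5559 -0.0282  0.07  ]]
hinge [[0.6882 0.0163 0.113 ]]
edge_shut [[ 0.6731 -0.1088  0.119 ]]
display [[0.7485 0.1651 0.136 ]]
bottle [0.57926997 0.27793352 0.115     ] case [0.53957438 0.1117379  0.024     ]
```

View pics/crop1.png

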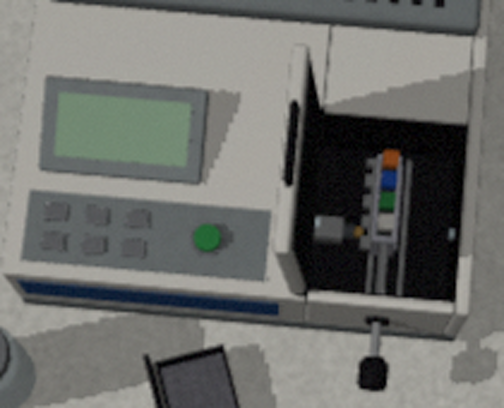

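Amber is in cell 4 (local x ≈ 54 mm), so the target slide is 54 mm. The lid starts at about 1.65 rad. Next I go over to the lid's outer (left) side, high, with fingers shut.

jog_arm(
  linear=[
    [0, 0, 4],
    [2, 3, 8],
    [5, 7, 12],
    [50.8, 70.4, 12],
    [50.8, 70.4, 12],
    [50.8, 70.4, 12],
    [50.8, 70.4, 12],
    [50.8, 70.4, 12],
    [50.8, 70.4, 12],
    [50.8, 70.4, 12],
    [50.8, 70.4, 12],
    [50.8, 70.4, 12],
    [50.8, 70.4, 12],
    [50.8, 70.4, 12],
    [50.8, 70.4, 12],
    [50.8, 70.4, 12],
    [50.8, 70.4, 12],
    [50.8, 70.4, 12],
    [50.8, 70.4, 12],
    [50.8, 70.4, 12],
  ],
  yaw=[0, 0, 0, -2, -4, -6, -8, -10, -12, -14, -16, -18, -20, -22, -23.4, -23.4, -23.4, -23.4, -23.4, -23.4],
  hand=[0, 0, 0, 0, 0, 0, 0, 0, 0, 0, 0, 0, 0, 0, 0, 0, 0, 0, 0, 0],
)

```text
time: 1.77
tool_pos: [0.6347, 0.0019, 0.3471]
orientation: [-179.9, 0.1, -6.9]
contact_force: [0.7, -0.4, 0.2]
opening: 0.003
```

jog_arm(
  linear=[
    [5.8, 7.9, 0],
    [5.8, 7.9, 0],
    [5.8, 7.9, 0],
    [5.8, 7.9, 0],
    [5.8, 7.9, -4],
    [5.8, 7.9, -8],
    [5.8, 7.9, -12],
    [5.8, 7.9, -15.2],
    [5.8, 7.9, -15.2],
    [5.8, 7.9, -15.2],
    [5.8, 7.9, -15.2],
  ],
  yaw=[0, 0, 0, 0, 0, 0, 0, 0, 0, 0, 0],
  hand=[0, 0, 0, 0, 0, 0, 0, 0, 0, 0, 0],
)

```text
time: 2.68
tool_pos: [0.6938, 0.0802, 0.1972]
orientation: [-179.9, -0.1, -6.9]
contact_force: [0.7, -0.0, 0.6]
opening: -0.001
```

```bash
python3 - <<'E'
from h import *
c=cam("scene");x=cv2.resize(c["pixels"][140:400,220:540],None,fx=2,fy=2);cv2.imwrite("pics/s2.png",x[:,:,::-1])
p=np.load("pose.npy");cc,s=np.cos(p[2]),np.sin(p[2]);t=state()["tool_pos"]
for a in np.arange(1.6,-.01,-.1):
    r=.08+.015*(1.6-a)/1.6
    y=.06-r*np.cos(a)+.012*np.sin(a)+.013;z=.113+r*np.sin(a)+.012*np.cos(a)
    w=np.array([p[0]-s*y,p[1]+cc*y,z]);print(round(a,1),((w-t)*100).round(1))
E
```

```text
1.6 [-0.6 -3.7 -0.5]
1.5 [-0.7 -4.5 -0.3]
1.4 [-0.8 -5.3 -0.2]
1.3 [-0.9 -6.1 -0.2]
1.2 [-1.  -7.  -0.3]
1.1 [-1.1 -7.8 -0.4]
1.0 [-1.2 -8.7 -0.6]
0.9 [-1.3 -9.5 -1. ]
0.8 [ -1.4 -10.3  -1.4]
0.7 [ -1.5 -11.   -1.9]
0.6 [ -1.5 -11.7  -2.5]
0.5 [ -1.6 -12.4  -3.1]
0.4 [ -1.7 -13.   -3.8]
0.3 [ -1.8 -13.5  -4.6]
0.2 [ -1.8 -13.9  -5.5]
0.1 [ -1.8 -14.3  -6.4]
-0.0 [ -1.9 -14.5  -7.3]
```

View pics/s2.png

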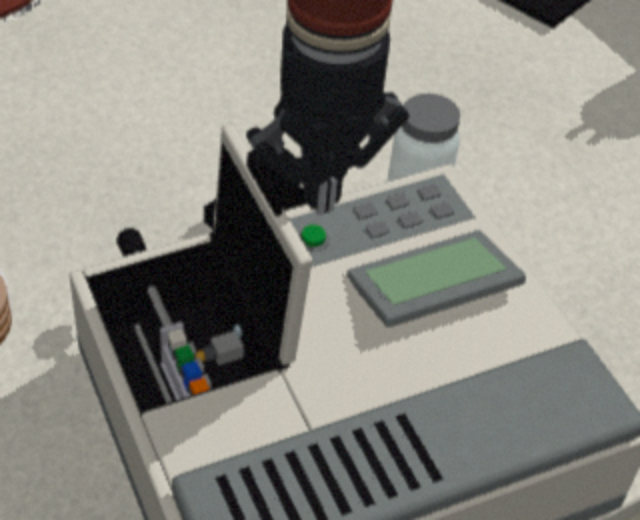

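The fingers are left of the lid and clear of it, with the green key just in front. Now I push the lid over.

jog_arm(
  linear=[
    [-0.3, -1.8, 0],
    [-0.6, -3.7, 0],
    [-0.7, -4.5, 0],
    [-0.8, -5.3, 0],
    [-0.9, -6.1, -0.1],
    [-1.0, -7.0, -0.2],
    [-1.1, -7.8, -0.4],
    [-1.2, -8.7, -0.6],
    [-1.3, -9.5, -1.0],
    [-1.4, -10.3, -1.4],
    [-1.5, -11.0, -1.9],
    [-1.5, -11.7, -2.5],
  ],
  yaw=[0, 0, 0, 0, 0, 0, 0, 0, 0, 0, 0, 0],
  hand=[0, 0, 0, 0, 0, 0, 0, 0, 0, 0, 0, 0],
)

```text
time: 3.73
tool_pos: [0.6786, -0.0372, 0.1723]
orientation: [-179.8, -0.1, -6.9]
contact_force: [-1.1, 1.1, 1.1]
opening: -0.001
```

jog_arm(
  linear=[
    [-0.1, -0.7, -0.6],
    [-0.2, -1.3, -1.3],
    [-0.3, -1.8, -2.1],
    [-0.3, -2.2, -3.0],
    [-0.3, -2.6, -3.9],
    [-0.4, -2.8, -4.5],
    [-0.4, -2.8, -4.8],
    [-0.4, -2.8, -5.0],
    [-0.4, -2.8, -5.0],
  ],
  yaw=[0, 0, 0, 0, 0, 0, 0, 0, 0],
  hand=[0, 0, 0, 0, 0, 0, 0, 0, 0],
)

```text
time: 4.48
tool_pos: [0.6742, -0.0664, 0.125]
orientation: [-180.0, -0.1, -6.9]
contact_force: [-5.1, -0.4, 13.8]
opening: -0.0
```

```bash
python3 - <<'E'
from h import *
c=cam("scene");x=cv2.resize(c["pixels"][140:400,220:540],None,fx=2,fy=2);cv2.imwrite("pics/s3.png",x[:,:,::-1]);print(state()["contact_force"])
E
```

```text
[-5.86912409 -0.73002701 13.20775787]
```

View pics/s3.png

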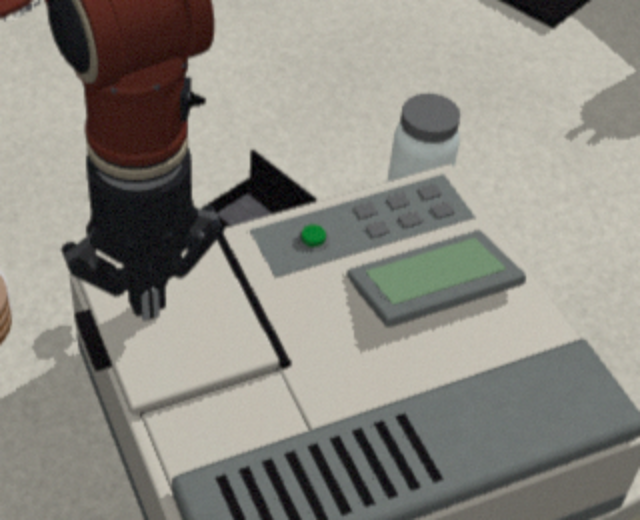

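The lid is lying flat, with 13 N on it at z = 0.125. Next is the green key.

jog_arm(
  linear=[
    [0, 0, 2],
    [0, 0, 4],
    [-0.4, 4, 4],
    [-0.7, 8, 4],
    [-1.1, 12, 4],
    [-1.5, 16.7, 4],
    [-1.5, 16.7, 4],
    [-1.5, 16.7, 3],
    [-1.5, 16.7, 1],
    [-1.5, 16.7, 0],
    [-1.5, 16.7, 0],
  ],
  yaw=[0, 0, 0, 0, 0, 0, 0, 0, 0, 0, 0],
  hand=[0, 0, 0, 0, 0, 0, 0, 0, 0, 0, 0],
)

```text
time: 5.45
tool_pos: [0.6574, 0.098, 0.1215]
orientation: [179.8, 0.2, -7.1]
contact_force: [0.2, 0.2, 0.5]
opening: 0.001
```

```bash
python3 - <<'E'
from h import *
s=state();print(s["tool_pos"],s["contact_force"])
a=cam("scene")["pixels"];b=cam("top")["pixels"]
x=np.hstack([cv2.resize(a[210:330,300:420],(400,400)),cv2.resize(b[130:250,260:380],(400,400))]);cv2.imwrite("pics/k.png",x[:,:,::-1])
E
```

```text
[0.65740829 0.09801764 0.12150538] [0.22874273 0.2453691  0.46016847]
```

View pics/k.png

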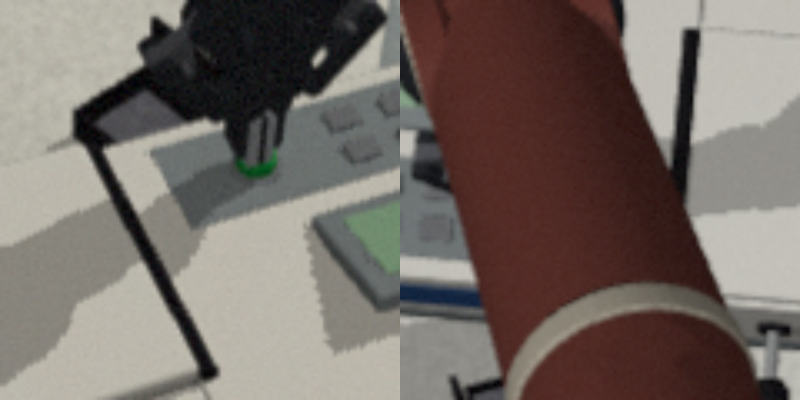

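The tips are centred over the key and the lid is still shut. I'll press and hold.

jog_arm(
  linear=[
    [0.1, 0.2, -0.2],
    [0.1, 0.2, -0.5],
    [0.1, 0.2, -0.7],
    [0.1, 0.2, -0.8],
    [0.1, 0.2, -0.8],
    [0.1, 0.2, -0.8],
    [0.1, 0.2, -0.8],
    [0.1, 0.2, -0.8],
    [0.1, 0.2, -0.8],
    [0.1, 0.2, -0.8],
    [0.1, 0.2, -0.8],
    [0.1, 0.2, -0.8],
    [0.1, 0.2, -0.8],
    [0.1, 0.2, -0.8],
    [0.1, 0.2, -0.8],
    [0.1, 0.2, -0.8],
    [0.1, 0.2, -0.8],
  ],
  yaw=[0, 0, 0, 0, 0, 0, 0, 0, 0, 0, 0, 0, 0, 0, 0, 0, 0],
  hand=[0, 0, 0, 0, 0, 0, 0, 0, 0, 0, 0, 0, 0, 0, 0, 0, 0],
)

```text
time: 6.97
tool_pos: [0.6602, 0.1009, 0.1164]
orientation: [180.0, -0.1, -7.1]
contact_force: [2.4, -1.0, 4.5]
opening: -0.002
```

4.5 N at z = 0.1164 is close to bottomed. I'll press a little harder for another second to be sure.

jog_arm(
  linear=[
    [0, 0, -0.2],
    [0, 0, -0.3],
    [0, 0, -0.3],
    [0, 0, -0.3],
    [0, 0, -0.3],
    [0, 0, -0.3],
    [0, 0, -0.3],
    [0, 0, -0.3],
    [0, 0, -0.3],
    [0, 0, -0.3],
    [0, 0, -0.3],
    [0, 0, -0.3],
    [0, 0, -0.3],
  ],
  yaw=[0, 0, 0, 0, 0, 0, 0, 0, 0, 0, 0, 0, 0],
  hand=[0, 0, 0, 0, 0, 0, 0, 0, 0, 0, 0, 0, 0],
)

```text
time: 8.05
tool_pos: [0.6603, 0.101, 0.1161]
orientation: [180.0, -0.1, -7.1]
contact_force: [-2.0, -1.7, 14.2]
opening: 0.002
```

The key is bottomed: 14 N and no further travel. I'll release it and move above the knob, opening the fingers.

jog_arm(
  linear=[
    [0, 0, 3],
    [0, 0, 7],
    [-3, -4, 7.5],
    [-6, -7.5, 7.5],
    [-9, -11, 7.5],
    [-10.7, -12.9, 7.5],
    [-10.7, -12.9, 7.5],
    [-10.7, -12.9, 5],
    [-10.7, -12.9, 3],
    [-10.7, -12.9, 3],
    [-10.7, -12.9, 3],
  ],
  yaw=[0, 0, 0, 0, 0, 0.2, 0.2, 0.2, 0.2, 0.2, 0.2],
  hand=[0, 2, 6, 6, 6, 6, 6, 6, 6, 6, 6],
)

```text
time: 8.97
tool_pos: [0.551, -0.027, 0.1443]
orientation: [180.0, 0.3, -6.8]
contact_force: [0.1, 0.4, 1.1]
opening: 0.704
```

```bash
python3 - <<'E'
from h import *
s=state();print(s["tool_pos"],s["contact_force"],s["opening"])
w=read_camera("wrist");print(w["intrinsics"],w["mount"])
p=np.load("pose.npy");cc,sn=np.cos(p[2]),np.sin(p[2])
x=w["pixels"].copy()
from scipy.spatial.transform import Rotation as Ro
R=Ro.from_euler("xyz",s["orientation"],degrees=True).as_matrix();M=np.array(w["mount"]);K=np.array(w["intrinsics"])
for X in(-.136,-.110):
  for Y in(-.012,.012):
    P=np.array([p[0]+cc*X-sn*Y,p[1]+sn*X+cc*Y,.07]);c=np.linalg.inv(M)@np.r_[R.T@(P-s["tool_pos"]),1]
    th=np.arctan2(np.hypot(c[0],c[1]),c[2]);d=c[:2]/np.hypot(c[0],c[1])*th*K[0,0]+K[:2,2];print(d);cv2.circle(x,(int(d[0]),int(d[1])),3,(255,0,0),-1)
cv2.imwrite("pics/w.png",x[:,:,::-1])
E
```

```text
[ 0.55097296 -0.02698618  0.14434393] [0.12945575 0.36231589 1.10034637] 0.7035792577495031
[[371.64829954   0.         320.45736044]
 [  0.         371.64829954 236.06699049]
 [  0.           0.           1.        ]] [[-7.76305932e-04 -9.54845682e-01 -2.97101197e-01  7.51268231e-02]
 [ 9.99999364e-01 -9.84171842e-04  5.50071143e-04  1.00037586e-03]
 [-8.17631688e-04 -2.97100581e-01  9.54845839e-01 -1.43094550e-01]
 [ 0.00000000e+00  0.00000000e+00  0.00000000e+00  1.00000000e+00]]
[338.76320619 259.02819038]
[300.43794511 259.01481155]
[339.43785083 218.84962024]
[299.75457213 218.83807442]
```

View pics/w.png

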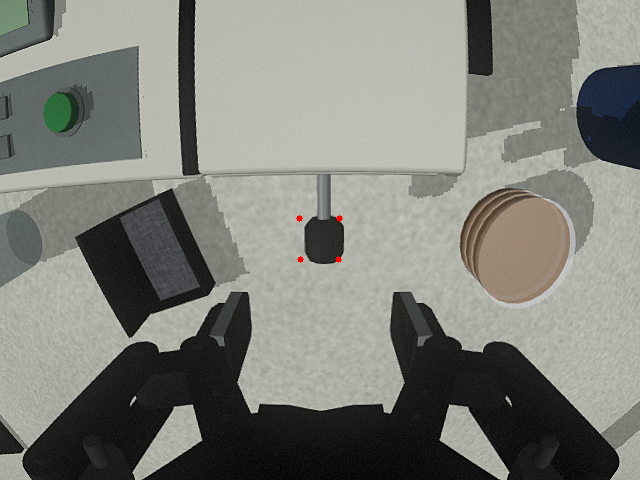

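Wrist view: the knob is at (324,240), about 3 mm right of my estimate. The lid is shut, the key is up and the path down is clear. I'll descend and grip.

jog_arm(
  linear=[
    [0.2, -0.3, -2],
    [0.2, -0.3, -4],
    [0.2, -0.3, -6],
    [0.2, -0.3, -8],
    [0.2, -0.3, -9.5],
    [0.2, -0.3, -9.5],
    [0.2, -0.3, -9.5],
    [0.2, -0.3, -9.5],
    [0.2, -0.3, -9.5],
    [0.2, -0.3, -9.5],
    [0.2, -0.3, -9.5],
    [0.2, -0.3, -9.5],
    [0.2, -0.3, -9.5],
    [0.2, -0.3, -9.5],
    [0.2, -0.3, -9.5],
    [0.2, -0.3, -9.5],
  ],
  yaw=[0, 0, 0, 0, 0, 0, 0, 0, 0, 0, 0, 0, 0, 0, 0, 0],
  hand=[6, 6, 6, 6, 6, 6, 4, 2, 1.5, 1.5, 1.5, 1.5, 1.5, 1.5, 1.5, 1.5],
  squeeze=40,
)

```text
time: 10.35
tool_pos: [0.5557, -0.0296, 0.0522]
orientation: [-179.9, -0.1, -6.8]
contact_force: [-0.6, 0.6, 6.4]
opening: 0.264
```

Gripped: the opening matches the 24 mm knob. Pull towards 54 mm along the slide, first most of the way.

jog_arm(
  linear=[
    [-0.4, 0.05, 0],
    [-0.8, 0.1, 0],
    [-1.2, 0.14, 0],
    [-1.6, 0.19, 0],
    [-2.0, 0.24, 0],
    [-2.4, 0.29, 0],
    [-2.8, 0.34, 0],
    [-3.2, 0.38, 0],
    [-3.6, 0.43, 0],
    [-4.0, 0.48, 0],
    [-4.4, 0.53, 0],
    [-4.8, 0.58, 0],
    [-4.8, 0.58, 0],
    [-4.8, 0.58, 0],
    [-4.8, 0.58, 0],
  ],
  yaw=[0, 0, 0, 0, 0, 0, 0, 0, 0, 0, 0, 0, 0, 0, 0],
  hand=[1.5, 1.5, 1.5, 1.5, 1.5, 1.5, 1.5, 1.5, 1.5, 1.5, 1.5, 1.5, 1.5, 1.5, 1.5],
)

```text
time: 11.6
tool_pos: [0.5037, -0.0238, 0.0522]
orientation: [180.0, 0.3, -6.8]
contact_force: [-4.4, -0.2, 5.9]
opening: 0.264
```

```bash
cat > m.py <<'E'
from h import *
from scipy.spatial.transform import Rotation as Ro
import sys
s=state();print(s["tool_pos"],s["contact_force"],s["opening"])
p=np.load("pose.npy");d=s["tool_pos"][:2]-[.5557,-.0296];print("pulled mm",-1000*(d[0]*np.cos(p[2])+d[1]*np.sin(p[2])))
w=read_camera("wrist");cv2.imwrite("pics/%s.png"%sys.argv[1],w["pixels"][:,:,::-1])
E
python3 m.py w2
```

```text
[ 0.50368091 -0.02379696  0.05220373] [-4.42170933 -0.23613705  5.86964996] 0.2641258994588328
pulled mm 52.33964982683004
```

View pics/w2.png

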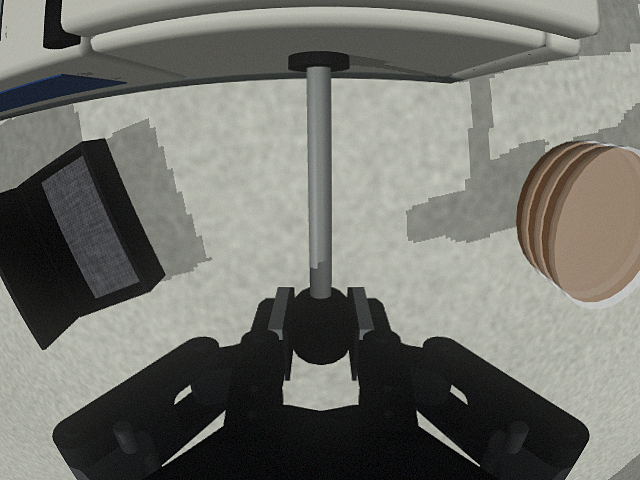

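The knob is held. It went 52.3 mm, beyond the 48.3 commanded, with −4.4 N in x. So the 54 notch is already drawing the carriage in. I'll ease on 1.7 mm.

jog_arm(
  linear=[
    [-0.1, 0.01, 0],
    [-0.17, 0.02, 0],
    [-0.17, 0.02, 0],
    [-0.17, 0.02, 0],
    [-0.17, 0.02, 0],
    [-0.17, 0.02, 0],
  ],
  yaw=[0, 0, 0, 0, 0, 0],
  hand=[1.5, 1.5, 1.5, 1.5, 1.5, 1.5],
)

```text
time: 12.15
tool_pos: [0.5018, -0.0236, 0.0523]
orientation: [180.0, 0.3, -6.8]
contact_force: [-1.0, -0.4, 3.6]
opening: 0.264
```

```bash
python3 m.py w3
```

```text
[ 0.50178328 -0.02356962  0.05227278] [-0.99161415 -0.40862295  3.63087153] 0.26352888763019994
pulled mm 54.25084314163817
```

54.25 mm with the force near zero, so it is seated in the notch. I'll hold a little, then do a final check.

jog_arm(
  linear=[
    [0, 0, 0],
    [0, 0, 0],
    [0, 0, 0],
    [0, 0, 0],
    [0, 0, 0],
    [0, 0, 0],
  ],
  yaw=[0, 0, 0, 0, 0, 0],
  hand=[1.5, 1.5, 1.5, 1.5, 1.5, 1.5],
)

```text
time: 12.7
tool_pos: [0.5018, -0.0235, 0.0523]
orientation: [180.0, 0.3, -6.8]
contact_force: [-0.4, 0.2, 2.7]
opening: 0.26
```

```bash
python3 m.py w4; python3 -c "
from h import *
save(cam('scene'),'sf');print(abs(state()['dq']).max())"
```

```text
[ 0.50182414 -0.02354433  0.05227663] [-0.39891367  0.20585373  2.71277948] 0.25982016819390574
pulled mm 54.2133117380008
0.046216095637063324
```

View pics/sf.png

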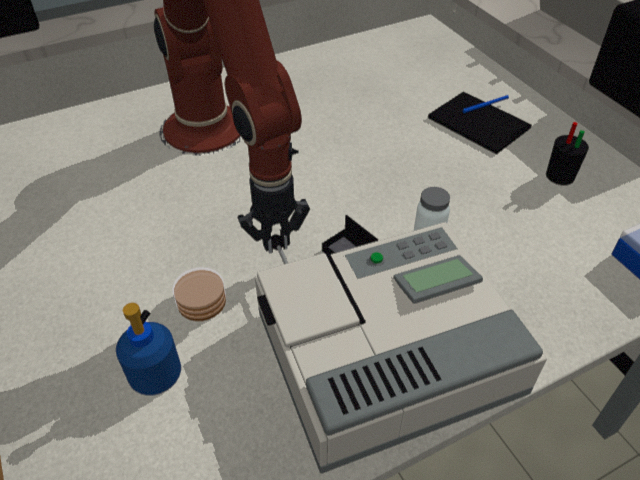

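The final view shows the lid flat, the key up at (376,258), the dishes, burner, bottle and case where they were, and the knob in the fingers. Handing in.

```bash
python3 -c "
from bench import *
print(close_job())"
```

```text
the job is handed in; nothing more can be done
None
```

The job is handed in at about 13 s on the robot's clock, with the arm still gripping the knob in the amber filter's notch. The hand-in gives no verdict.

- **Amber cell:** both cameras showed the orange cap in cell 4, the rearmost, before I shut the lid.
- **Lid:** I pushed it shut with closed fingers until it took 13 N at its closed height. In the last picture it is still flat.
- **Zero key:** I held it for over 2 s in all. At first it was nearly bottomed at 4.5 N, so I pressed on to 14 N, where it stopped moving. It has sprung back up.
- **Rod:** I gripped the knob at 40 N and pulled it 54.2 mm, against 54 mm for cell 4. The notch drew the carriage in at the end, and the pull on the tool then fell to about 0.4 N. The arm was still.
- **Other things on the bench:** they look unmoved in the last picture.

One measurement disagreed: the wrist camera put the knob about 3 mm right of my first estimate, so I corrected for that before gripping. With the lid shut I could not see the filter in the beam, so that rests on the pull distance and the notch force.

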